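# Load the visitor-side clip rack in reverse order

## Robot

A 7-joint arm with a two-finger parallel gripper is mounted at the origin on the work surface. World frame = base frame: x ahead of the robot, y to its left, z up, the work surface at z = 0. Lengths are in m, angles in rad, forces in N, time in s.
With the tool pointing down it reaches from about 0.4 to 0.925 m from the base axis. Payload 4.1 kg.
Tool frame: the origin (TCP) lies on the front face of the gripper's body, between the roots of the fingers; the fingertips stand 73 mm ahead of it and the grasp point (between the pads) lies 54 mm ahead of it (robot.nose_length is the distance from the TCP to the fingertips, in m); z points along the fingers, y is the line along which they close (so a half turn about z gives the same grasp; the last joint's range is limited). The gripper opens to 85 mm and grips with 20 to 120 N. Pads are 22 mm wide; open, the fingers measure 114 mm over their backs; the gripper's body (76 mm by 85 mm) begins 54 mm behind the grasp point. The pads swing forward as they close: fully open they stand 13 mm farther back than shut.
Start: joints at [-1.32, 0.398, 0.045, 1.537, -0.019, 1.207, -0.051], TCP at [0.223, 0.611, 0.304] pointing down, gripper open.
Joint ranges: [-2.82, 2.82], [-0.49, 2.23], [-1.37, 1.46], [0, 2.46], [-1.36, 4.5], [0.23, 2], [-2.94, 2.94]. Speed limits (rad/s): [2.57, 2.57, 3.14, 3.14, 3.14, 3.14, 3.14].

## Interface

Orientations are given as a rotation vector (axis times angle).
In Python, from station import robot gives the robot as it stands.
- The arm moves only by the tool carry_out, never from a script. Its argument "steps" is a list of rows, each an object with "grip": the finger opening in mm, from 0 to 85.4; "offset": the shift along the world's x, y, z in mm, a list of three; "roll": the turn about the world's z in degrees. A call has 1 to 8 rows; each row shifts and turns the commanded pose from where the row before left it; what a row does not reach is not made up. A row lasts 1/8 s, in which the tool goes at most 62.5 mm and 10.7 degrees, less where a joint would pass 70% of its speed; a pose out of reach is approached as far as the arm can. A call with a gripper value outside its range is refused whole. The fingers move at their own pace and stop on an object; "grip_force" is the grip in N (left out, the last holds). Time passes only in rows, so rows that do not move let the fingers close. It gives the time, the measured TCP pose, the force, the opening and the grip force at its end, in the units of the state.
- robot.get_obs(): the state, without advancing time (a new reading comes with each control period).
- robot.grab_frame(name): name is "scene" or "side" or "wrist"; returns the picture (400x640x3 uint8, red, green, blue); there is no depth.
- robot.camera_params(name): a dict with "K" (3x3 intrinsics, pixels), "position" and "rotation" of the camera in the world. Camera axes: x right, y down, z forward; pixel columns grow to the right and rows downward; lengths in m; the calibration is good to about 2 mm. A picture is of the moment at which its call begins: read the wrist's pose just before it. camera_params takes no time and is no camera call; for the wrist camera it gives the pose at the moment of the call.
- robot.finish_job(): hands the job in; it is judged then, once.
The state is a dict: "time_s": time; "qpos": joint angles; "qd": joint speeds; "joint_efforts": joint torques, N m; "position": TCP position; "eef_rot": TCP orientation; "ft_force": force on the tool from outside, world axes, zero at the start; "ft_torque": the same for the moment, N m; "opening": opening from 0.0 (shut) to 1.0 (fully open); "finger_force": force on a finger pad.
Only numpy, scipy, OpenCV 4.12 (cv2) and the standard library are available. Lean on these libraries where they do the work, as an engineer would, in place of code of your own. Each camera call takes 0.05 s, during which the arm holds its last target. There are 200 camera calls.

## Task

The black rack is about to be turned round to face the visitors, so move the four clips from the grey tray into it in reverse order: the clip from the left end of the tray into the bay at the right end of the rack, the second from the left into the second bay from the right, and so on. Each clip must stand upright on the floor of its own bay, handles up, and be let go. Leave the pen cup standing where it is.

Things in the scene. Friction and masses are not known exactly. Their poses are not given: they have to be found in the camera images.
- clip_red: Loose silver binder clip, about 40 g, red wire handles and red side bands, standing on its flat spine, 28 (x) by 51 mm (y). Origin: centre of the underside, z up. The wedge body narrows to 11 mm at 34 mm height; above it, up to 65 mm, two upright handles, together 11 mm thick (x), 19 mm wide (y). Pinch these across x about 52 mm above the underside.
- clip_yellow: Loose silver binder clip, about 40 g, yellow wire handles and yellow side bands, standing on its flat spine, 28 (x) by 51 mm (y). Origin: centre of the underside, z up. The wedge body narrows to 11 mm at 34 mm height; above it, up to 65 mm, two upright handles, together 11 mm thick (x), 19 mm wide (y). Pinch these across x about 52 mm above the underside.
- clip_green: Loose silver binder clip, about 40 g, green wire handles and green side bands, standing on its flat spine, 28 (x) by 51 mm (y). Origin: centre of the underside, z up. The wedge body narrows to 11 mm at 34 mm height; above it, up to 65 mm, two upright handles, together 11 mm thick (x), 19 mm wide (y). Pinch these across x about 52 mm above the underside.
- clip_blue: Loose blue plastic peg-type bulldog clip, about 40 g, standing on its jaws: foot 27 (x) by 50 mm (y). Origin: centre of the underside, z up. Two upright finger plates, 36 mm wide (y), 43 to 64 mm above the underside, measure 30 mm over their outer faces (x). Rigid: grip these across x about 52 mm above the underside.
- pad_red: Fixed red pad, 44 (x) by 66 mm (y), 3 mm thick, in the grey tray (rim 10 mm high, no inner walls). Origin: centre of its underside. The red clip starts on it, aligned within 0.15 rad, its underside 6 mm above the counter. Pads lie 72 mm apart in a row along their y, which points left seen from the robot (within 0.2 rad); their order varies and shows the first order of the clips.
- pad_yellow: Fixed yellow pad, 44 (x) by 66 mm (y), 3 mm thick, in the grey tray (rim 10 mm high, no inner walls). Origin: centre of its underside. The yellow clip starts on it, aligned within 0.15 rad, its underside 6 mm above the counter. Pads lie 72 mm apart in a row along their y, which points left seen from the robot (within 0.2 rad); their order varies and shows the first order of the clips.
- pad_green: Fixed green pad, 44 (x) by 66 mm (y), 3 mm thick, in the grey tray (rim 10 mm high, no inner walls). Origin: centre of its underside. The green clip starts on it, aligned within 0.15 rad, its underside 6 mm above the counter. Pads lie 72 mm apart in a row along their y, which points left seen from the robot (within 0.2 rad); their order varies and shows the first order of the clips.
- pad_blue: Fixed blue pad, 44 (x) by 66 mm (y), 3 mm thick, in the grey tray (rim 10 mm high, no inner walls). Origin: centre of its underside. The blue clip starts on it, aligned within 0.15 rad, its underside 6 mm above the counter. Pads lie 72 mm apart in a row along their y, which points left seen from the robot (within 0.2 rad); their order varies and shows the first order of the clips.
- rack: Fixed black rack with white walls, 52 (x) by 291 mm (y), 12 mm high; four bays along its y, centred at y = 108, 36, -36, -108 mm, x = 0, each 46 (x) by 69 mm (y) inside, floor 4 mm above the counter, walls 3 mm thick, 8 mm high. Origin: centre of its underside; y points left seen from the robot (within 0.2 rad). It stands nearer than the tray or beyond it.
- pen_cup: Bystander: white ceramic pen cup, 80 mm across, 95 mm tall, with pens up to 150 mm above the counter; origin at the centre of its underside, z up. It stands beyond the left or the right end of the rows.
There are look-alikes about, which are no part of the job. There is more than one size of the clip_blue; the one meant has the size given above.

How it is judged:
By the outcome, as a careful person would: the job done as asked, in the order asked, and still so for the second after the job is handed in, with the robot touching nothing.
It also fails if it takes over 96 s, if anything falls off the work surface, if the arm or the gripper's body presses on something with over 40 N, if the wrist force passes 120 N, or if a joint passes its speed limit or range.

## Working session

There is one attempt and no reset: what is moved stays moved. The work goes in short steps, Python scripts to look and compute and a tool call to move; the robot and the scene stay as the last step left them, time stands still between calls to the robot, and variables do not carry over. Pictures are saved under pics/ and viewed, at most 14 in all, crops included, and the job is handed in when it is done.

Besides the shell and the picture viewer there is one more tool, called after "Request:" as a command line: name --argument value ..., lists and objects as JSON in quotes. carry_out: Moves the arm, as the interface text tells. Its arguments: {"type":"object","properties":{"steps":{"type":"array","items":{"type":"object","properties":{"grip":{"type":"number"},"offset":{"type":"array","items":{"type":"number"}},"roll":{"type":"number"}}}},"grip_force":{"type":"number"}},"required":["steps"]}

```bash
mkdir -p pics
python3 - <<'E'
from station import robot
import cv2,numpy as np
for n in("scene","side"):
    im=robot.grab_frame(n);cv2.imwrite(f"pics/{n}0.png",im[:,:,::-1])
    c=robot.camera_params(n);print(n,np.round(c["K"],1).tolist(),np.round(c["position"],3),np.round(c["rotation"],3).tolist())
o=robot.get_obs();print(o)
E
```

```text
scene [[378.2, 0.0, 314.9], [0.0, 378.2, 195.3], [0.0, 0.0, 1.0]] [0.911 0.137 0.719] [-1.655, -2.154, 0.672]
side [[431.0, 0.0, 315.8], [0.0, 431.0, 199.0], [0.0, 0.0, 1.0]] [ 0.229 -0.949  0.635] [-2.082, 0.273, -0.148]
{'time_s': 0.1, 'qpos': array([-1.32000773,  0.39913401,  0.04504501,  1.5377464 , -0.01872023,
        1.2068891 , -0.05069263]), 'qd': array([ 0.0013622 ,  0.00063255,  0.00061857, -0.00266984, -0.00092558,
       -0.00136412,  0.00054141]), 'joint_efforts': array([ 3.03995126e-03, -4.76264513e+01,  1.37004543e+00, -2.54948956e+01,
        1.19404952e-02,  5.02558265e-03, -1.53602741e-05]), 'position': array([0.22257325, 0.61024212, 0.30296045]), 'eef_rot': array([-5.46453572e-01, -3.09349832e+00,  2.73877364e-03]), 'ft_force': array([-0.19797633, -0.58308551, -0.22360664]), 'ft_torque': array([ 0.0018776 ,  0.03390425, -0.0176464 ]), 'finger_force': 0.0, 'opening': 0.9986330657108659}
```

View pics/scene0.png

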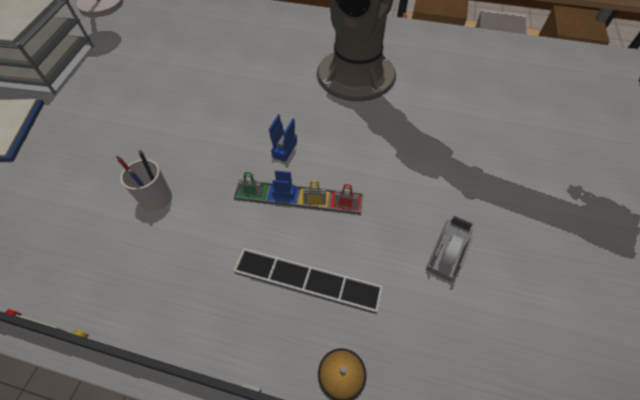

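View pics/side0.png

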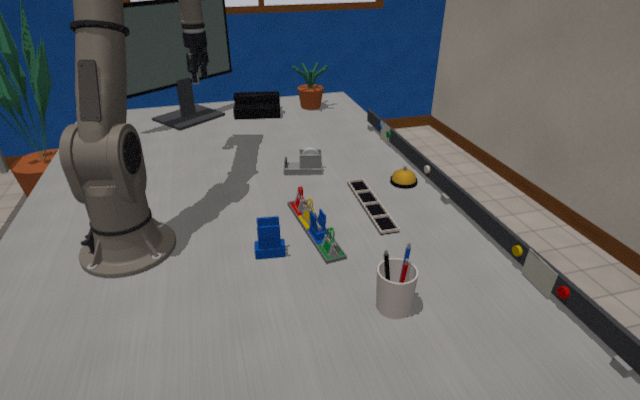

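The scene view looks back at the robot, so image right is the robot's left. From left to right the tray at (235-362, 180-212) holds red (347,197), yellow (315,195), blue (283,188) and green (249,185). The rack is beyond it at (235-380, 250-308), and the pen cup is on the right at (147,185). 

There are two blue clips: one on the blue pad (283,188) and a bigger one standing alone at (283,140). The one on the pad fits the description; I'll confirm it in a crop.

```bash
cat > h.py <<'E'
import numpy as np,cv2
from scipy.spatial.transform import Rotation as R
from station import robot
def ray2plane(c,uv,z):
    p=np.atleast_2d(uv).astype(float);d=np.c_[p,np.ones(len(p))]@np.linalg.inv(c["K"]).T
    d=d@R.from_rotvec(c["rotation"]).as_matrix().T;o=np.array(c["position"])
    return o+d*((z-o[2])/d[:,2])[:,None]
def proj(c,P):
    q=(np.atleast_2d(P)-c["position"])@R.from_rotvec(c["rotation"]).as_matrix()@np.array(c["K"]).T
    return q[:,:2]/q[:,2:]
E
python3 - <<'E'
from h import *
im=cv2.imread("pics/scene0.png");c=robot.camera_params("scene")
cv2.imwrite("pics/crop1.png",cv2.resize(im[105:315,220:400],None,fx=2.8,fy=2.8,interpolation=cv2.INTER_CUBIC))
hsv=cv2.cvtColor(im,cv2.COLOR_BGR2HSV)
# rack dark bays
m=(hsv[...,2]<60).astype(np.uint8);m[:245]=0;m[312:]=0;m[:,:230]=0;m[:,390:]=0
n,l,s,ce=cv2.connectedComponentsWithStats(m)
for i in range(1,n):
    if s[i,4]>150: print("bay",ce[i].round(1),s[i,4],ray2plane(c,ce[i],.004).round(4))
print("tray corners",ray2plane(c,[[235,198],[361,212]],.01).round(3))
for n_,p in dict(red=(347,186),yel=(315,183),green=(249,174)).items(): print(n_,ray2plane(c,p,.071).round(3))
print("cup",ray2plane(c,(143,172),.095).round(3))
E
```

```text
bay [255.5 264.2] 581 [[ 0.6433 -0.073   0.004 ]]
bay [289.2 273.5] 614 [[ 6.449e-01 -6.000e-04  4.000e-03]]
bay [324.  283.2] 651 [[0.6466 0.0718 0.004 ]]
bay [360.1 293.3] 688 [[0.6483 0.1445 0.004 ]]
tray corners [[ 0.506 -0.172  0.01 ]
 [ 0.471  0.11   0.01 ]]
red [[0.453 0.072 0.071]]
yel [[0.463 0.005 0.071]]
green [[ 0.475 -0.139  0.071]]
cup [[ 0.542 -0.347  0.095]]
```

View pics/crop1.png

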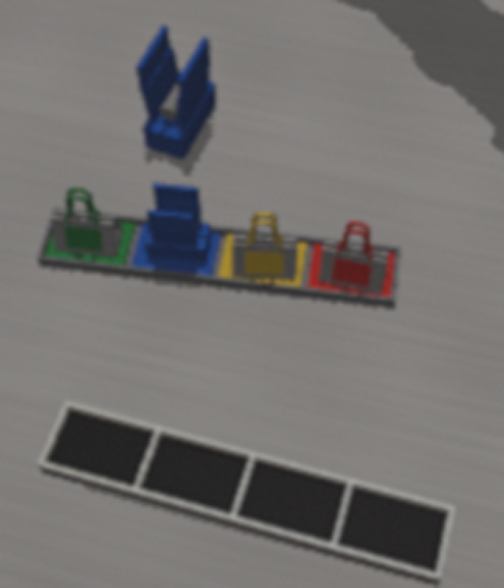

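The crop confirms it: the blue clip at (283,188) stands on the blue pad and is in scale with the other clips. The larger one at (283,140) stands off the tray and is the look-alike. The bays come out 72 mm apart, as specified. Next I'll move over the tray.

Request:
carry_out --steps '[{"offset": [31, -55, 0], "roll": -8, "grip": 85}, {"offset": [31, -55, 0], "roll": -8}, {"offset": [31, -55, 0], "roll": -8}, {"offset": [31, -55, 0], "roll": -8}, {"offset": [31, -55, 0], "roll": -8}, {"offset": [31, -55, 0], "roll": -8}, {"offset": [31, -55, 0], "roll": -8}, {"offset": [31, -55, 0], "roll": -7}]'

```text
$.steps[1]: bad value
```

Request:
carry_out --steps '[{"offset": [0, -50, 0]}, {"offset": [0, -50, 0]}, {"offset": [0, -50, 0]}, {"offset": [0, -40, 0]}, {"offset": [0, 0, 0]}, {"offset": [0, 0, 0]}]'

```text
$.steps[0]: bad value
```

Run:
```python
from h import *
o=robot.get_obs();c=robot.camera_params("wrist");im=robot.grab_frame("wrist")
cv2.imwrite("pics/w1.png",im[:,:,::-1]);np.save("w1.npy",c,allow_pickle=True)
print(o["position"],R.from_rotvec(o["eef_rot"]).as_matrix().round(3),c)
```

```text
[0.22257325 0.61024212 0.30296045] [[-0.939  0.343 -0.   ]
 [ 0.343  0.939 -0.002]
 [-0.    -0.002 -1.   ]] {'K': array([[318.70916711,   0.        , 317.91330009],
       [  0.        , 318.70916711, 196.66550284],
       [  0.        ,   0.        ,   1.        ]]), 'position': array([0.16109157, 0.63240259, 0.3728528 ]), 'rotation': array([2.38893814, 1.67153594, 0.22087419])}
```

View pics/w1.png

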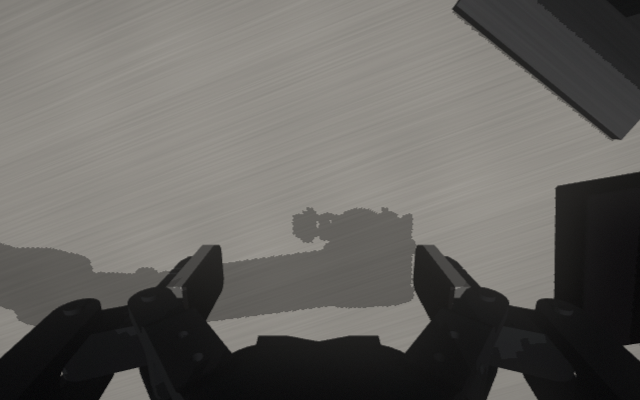

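That picture shows only counter: the rows were refused because each needs every field. Sending them again.

Request:
carry_out --steps '[{"offset": [31, -55, 0], "roll": -8, "grip": 85}, {"offset": [31, -55, 0], "roll": -8, "grip": 85}, {"offset": [31, -55, 0], "roll": -8, "grip": 85}, {"offset": [31, -55, 0], "roll": -8, "grip": 85}, {"offset": [31, -55, 0], "roll": -8, "grip": 85}, {"offset": [31, -55, 0], "roll": -8, "grip": 85}, {"offset": [31, -55, 0], "roll": -8, "grip": 85}, {"offset": [31, -55, 0], "roll": -7, "grip": 85}]'

```text
time_s: 1.15
position: [0.4688, 0.1732, 0.304]
eef_rot: [-2.087, -2.348, -0.001]
ft_force: [0.9, 0.5, 0.1]
opening: 0.999
finger_force: 0.0
```

Request:
carry_out --steps '[{"offset": [0, -55, 0], "roll": 0, "grip": 85}, {"offset": [0, -55, 0], "roll": 0, "grip": 85}, {"offset": [0, -55, 0], "roll": 0, "grip": 85}, {"offset": [0, -55, 0], "roll": 0, "grip": 85}, {"offset": [0, -55, 0], "roll": 0, "grip": 85}, {"offset": [0, 0, 0], "roll": 0, "grip": 85}, {"offset": [0, 0, 0], "roll": 0, "grip": 85}]'

```text
time_s: 2.02
position: [0.4682, -0.0993, 0.3037]
eef_rot: [-2.082, -2.352, -0.001]
ft_force: [0.3, 0.9, -0.3]
opening: 0.993
finger_force: 0.0
```

Run:
```python
from h import *
o=robot.get_obs();c=robot.camera_params("wrist");im=robot.grab_frame("wrist")
cv2.imwrite("pics/w2.png",im[:,:,::-1]);np.save("w2.npy",c,allow_pickle=True)
print(o["time_s"],o["position"],R.from_rotvec(o["eef_rot"]).as_matrix().round(3),c["position"],R.from_rotvec(c["rotation"]).as_matrix().round(3))
```

```text
2.025 [ 0.46815448 -0.09925154  0.30371317] [[-0.121  0.993 -0.   ]
 [ 0.993  0.121  0.001]
 [ 0.001 -0.    -1.   ]] [ 0.46059751 -0.03440952  0.37366864] [[ 0.993  0.117  0.032]
 [ 0.121 -0.958 -0.258]
 [ 0.001  0.26  -0.966]]
```

View pics/w2.png

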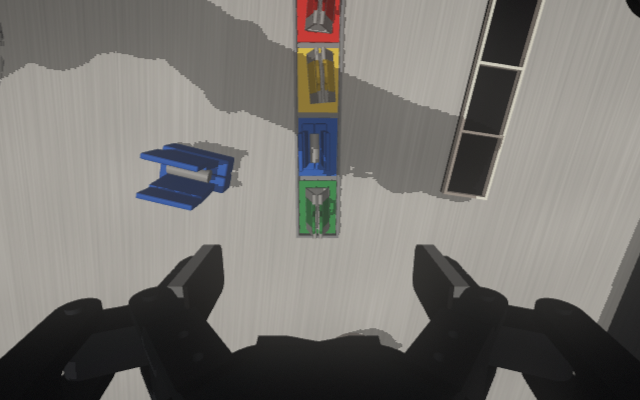

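The wrist view shows the tray upright at columns 298-340, with green at (318,208), blue (318,147), yellow (319,75) and red (319,15). The tool yaw already matches the tray. The rack's near end is at (465,195), and the look-alike is at (190,175), with two open plates. I'll take one more view further left to fix the clip poses.

Request:
carry_out --steps '[{"offset": [-5, 40, 0], "roll": 0, "grip": 85}, {"offset": [-5, 40, 0], "roll": 0, "grip": 85}, {"offset": [-5, 40, 0], "roll": 0, "grip": 85}, {"offset": [0, 0, 0], "roll": 0, "grip": 85}, {"offset": [0, 0, 0], "roll": 0, "grip": 85}]'

```text
time_s: 2.7
position: [0.4531, 0.0208, 0.3039]
eef_rot: [2.08, 2.354, -0.0]
ft_force: [0.0, -0.0, -0.5]
opening: 0.99
finger_force: 0.0
```

Run:
```python
from h import *
c=robot.camera_params("wrist");im=robot.grab_frame("wrist")
cv2.imwrite("pics/w3.png",im[:,:,::-1]);np.save("w3.npy",c,allow_pickle=True)
a=cv2.imread("pics/w2.png")[40:240,280:360];b=cv2.imread("pics/w3.png")[40:240,280:360]
f=lambda q:cv2.resize(q,None,fx=3,fy=3,interpolation=cv2.INTER_CUBIC)
cv2.imwrite("pics/crop2.png",np.hstack([f(a),f(b)]))
# rack bays from w3
g=cv2.imread("pics/w3.png");v=g.max(2);m=(v<45).astype(np.uint8);m[260:]=0;m[:,:380]=0
n,l,s,ce=cv2.connectedComponentsWithStats(m)
for i in range(1,n):
    if s[i,4]>800:
        r=cv2.minAreaRect(np.argwhere(l==i)[:,::-1].astype(np.float32))
        print(s[i],ray2plane(c,ce[i],.004).round(4)); print(ray2plane(c,cv2.boxPoints(r),.004).round(4).tolist())
hsv=cv2.cvtColor(g,cv2.COLOR_BGR2HSV)
print(robot.get_obs()["position"])
```

```text
[0.45320095 0.01997737 0.30391265]
```

View pics/crop2.png

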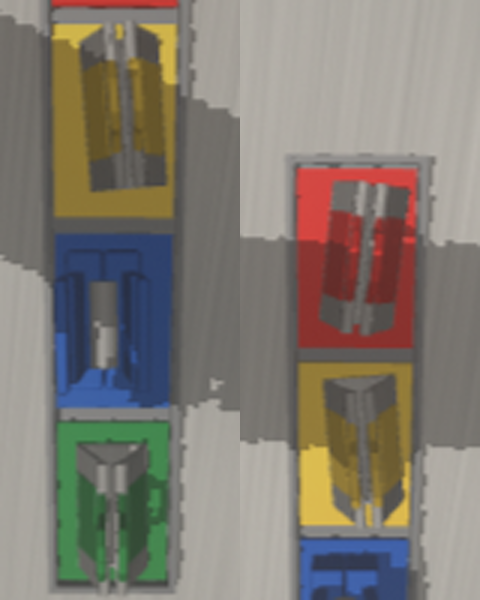

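View pics/w3.png

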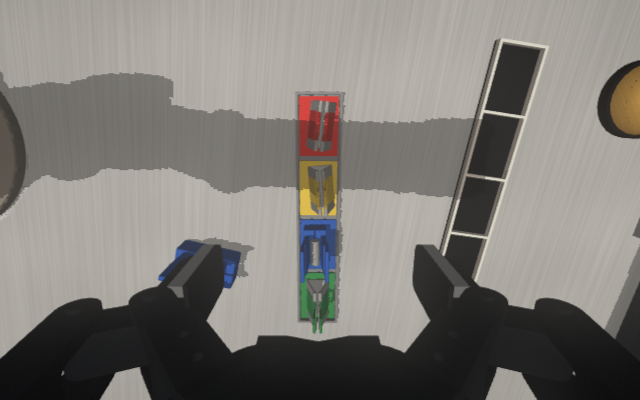

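Run:
```python
from h import *
c2=np.load("w2.npy",allow_pickle=True).item();c3=np.load("w3.npy",allow_pickle=True).item()
def seg(n,c,a,b,z):
    p=ray2plane(c,[a,b],z);d=p[0]-p[1];print(n,"mid",p.mean(0).round(4),"len",np.hypot(*d[:2]).round(4),"yaw deg",np.degrees(np.arctan2(-d[0],d[1])).round(1))
seg("red",c3,(322.3,101),(320,150),.04)
seg("yel3",c3,(319,166),(323.3,213),.04);seg("yel2",c2,(320,48.3),(322.7,102.3),.04)
seg("green",c2,(317.3,194),(317,236.7),.04)
seg("bluepin",c2,(314.7,134),(314.7,162),.045)
seg("bluefoot",c2,(317,117),(317,175),.009)
seg("rackL",c3,(500,39),(548,46),.012);seg("rackR",c2,(442,191),(487,198),.012)
for n,u,v in(("red",c3,(319.5,126)),("yel",c2,(319,80)),("blue",c2,(318,147.5)),("grn",c2,(318,208))):print("pad",n,ray2plane(u,v,.006).round(3))
print("big blue",ray2plane(c2,[(225,175)],.02).round(3))
```

```text
red mid [0.4508 0.0708 0.04  ] len 0.049 yaw deg 4.5
yel3 mid [0.4594 0.0039 0.04  ] len 0.0524 yaw deg 12.3
yel2 mid [ 0.4601 -0.001   0.04  ] len 0.05 yaw deg 10.2
green mid [ 0.4735 -0.1454  0.04  ] len 0.0495 yaw deg 6.5
bluepin mid [ 0.462  -0.0715  0.045 ] len 0.0286 yaw deg 6.8
bluefoot mid [ 0.4645 -0.0736  0.009 ] len 0.0655 yaw deg 6.9
rackL mid [0.6501 0.1798 0.012 ] len 0.0515 yaw deg 89.6
rackR mid [ 0.6431 -0.1077  0.012 ] len 0.0545 yaw deg 88.0
pad red [[0.45  0.069 0.006]]
pad yel [[ 0.458 -0.002  0.006]]
pad blue [[ 0.466 -0.075  0.006]]
pad grn [[ 0.475 -0.147  0.006]]
big blue [[ 0.365 -0.117  0.02 ]]
```

Red is at (0.451, 0.070), yaw 4.5°. Yellow is at (0.460, 0.001), yaw 11°. Blue is at (0.464, -0.073), yaw 7°. Green is at (0.474, -0.1455), yaw 6.5°. Ridge lengths of 49-52 mm match the given 51 mm. The rack centre is about (0.647, 0.036), yaw -1.4°, width 52-54 mm. Red goes first.

Request:
carry_out --steps '[{"offset": [-2, 50, 0], "roll": -2.4, "grip": 60}, {"offset": [0, 0, -45], "roll": 0, "grip": 60}, {"offset": [0, 0, -45], "roll": 0, "grip": 60}, {"offset": [0, 0, -45], "roll": 0, "grip": 60}, {"offset": [0, 0, -30], "roll": 0, "grip": 60}, {"offset": [0, 0, 0], "roll": 0, "grip": 60}, {"offset": [0, 0, 0], "roll": 0, "grip": 60}]' --grip_force 40

```text
time_s: 3.62
position: [0.4523, 0.0696, 0.14]
eef_rot: [2.132, 2.306, 0.002]
ft_force: [-0.4, -0.2, -0.8]
opening: 0.7
finger_force: 0.0
```

Run:
```python
from h import *
im=robot.grab_frame("wrist");cv2.imwrite("pics/w4.png",im[:,:,::-1])
```

```text
(no output)
```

View pics/w4.png

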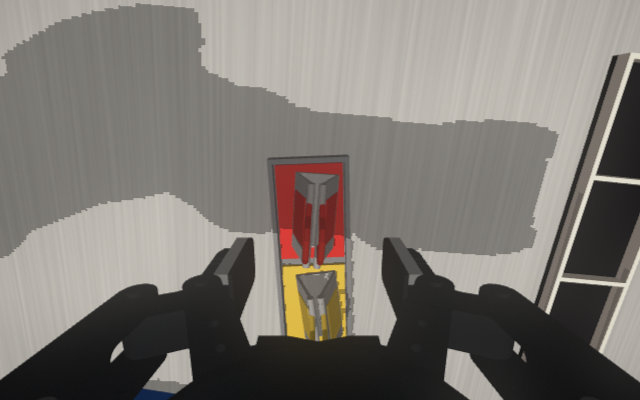

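Red's ridge is at column 317, midway between the fingers, and its handles are level with the pads. I'll descend and close.

Request:
carry_out --steps '[{"offset": [0, 0, -24], "roll": 0, "grip": 60}, {"offset": [0, 0, 0], "roll": 0, "grip": 35}, {"offset": [0, 0, 0], "roll": 0, "grip": 4}, {"offset": [0, 0, 0], "roll": 0, "grip": 4}, {"offset": [0, 0, 0], "roll": 0, "grip": 4}, {"offset": [0, 0, 0], "roll": 0, "grip": 4}]'

```text
time_s: 4.42
position: [0.4521, 0.0704, 0.1159]
eef_rot: [2.131, 2.308, 0.003]
ft_force: [-1.9, 0.3, 6.4]
opening: 0.114
finger_force: 39.5
```

Request:
carry_out --steps '[{"offset": [0, 0, 20], "roll": 0, "grip": 4}, {"offset": [0, 0, 40], "roll": 0, "grip": 4}, {"offset": [0, 0, 40], "roll": 0, "grip": 4}, {"offset": [0, 0, 0], "roll": 0, "grip": 4}]'

```text
time_s: 4.92
position: [0.4531, 0.0704, 0.2177]
eef_rot: [2.129, 2.306, 0.01]
ft_force: [-0.4, -0.2, -1.0]
opening: 0.113
finger_force: 39.1
```

Run:
```python
from h import *
im=robot.grab_frame("wrist");cv2.imwrite("pics/w5.png",im[:,:,::-1])
```

```text
(no output)
```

View pics/w5.png

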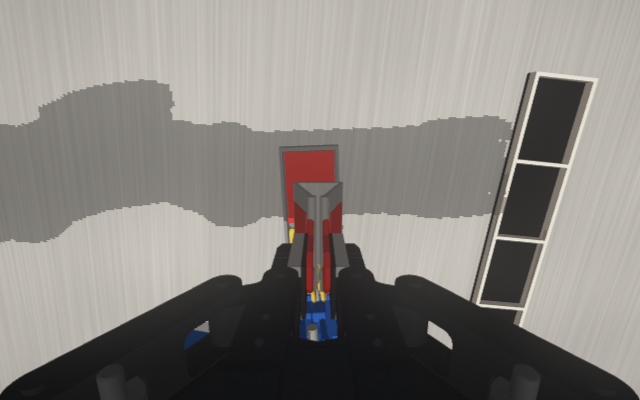

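The red clip is held upright and centred. I'll carry it to the right-end bay at (0.6445, -0.072).

Request:
carry_out --steps '[{"offset": [38, -28, 0], "roll": -3, "grip": 4}, {"offset": [38, -28, 0], "roll": -3, "grip": 4}, {"offset": [38, -28, 0], "roll": 0, "grip": 4}, {"offset": [38, -29, 0], "roll": 0, "grip": 4}, {"offset": [39, -29, 0], "roll": 0, "grip": 4}, {"offset": [0, 0, -40], "roll": 0, "grip": 4}, {"offset": [0, 0, -30], "roll": 0, "grip": 4}, {"offset": [0, 0, 0], "roll": 0, "grip": 4}]'

```text
time_s: 5.98
position: [0.6394, -0.0715, 0.1405]
eef_rot: [-2.245, -2.188, 0.01]
ft_force: [-0.1, -0.2, -0.6]
opening: 0.116
finger_force: 39.2
```

Run:
```python
from h import *
im=robot.grab_frame("wrist");cv2.imwrite("pics/w6.png",im[:,:,::-1])
```

```text
(no output)
```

View pics/w6.png

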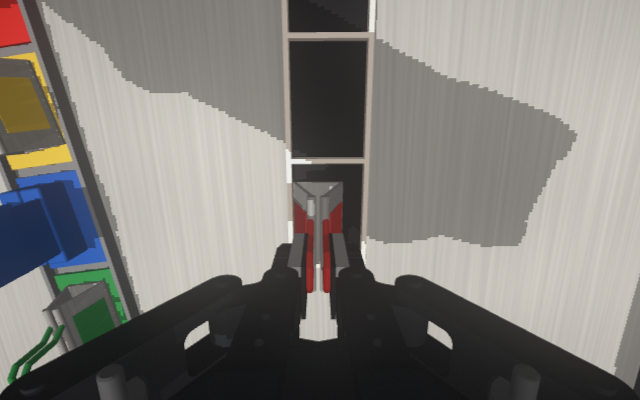

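Red is over the right-end bay. The bay's centre is at column 328 and the clip is at 317, so it needs about +6 mm in x. Then lower and release.

Request:
carry_out --steps '[{"offset": [6, 0, -10], "roll": 0, "grip": 4}, {"offset": [0, 0, -11], "roll": 0, "grip": 4}, {"offset": [0, 0, -4], "roll": 0, "grip": 4}, {"offset": [0, 0, 0], "roll": 0, "grip": 4}, {"offset": [0, 0, 0], "roll": 0, "grip": 4}]'

```text
time_s: 6.65
position: [0.6484, -0.072, 0.1203]
eef_rot: [2.249, 2.193, 0.001]
ft_force: [-0.2, -0.2, -0.5]
opening: 0.113
finger_force: 39.2
```

Request:
carry_out --steps '[{"offset": [-3, 0, -4], "roll": 0, "grip": 4}, {"offset": [0, 0, 0], "roll": 0, "grip": 4}, {"offset": [0, 0, 0], "roll": 0, "grip": 4}]'

```text
time_s: 7.02
position: [0.6452, -0.0719, 0.116]
eef_rot: [2.249, 2.193, 0.0]
ft_force: [-0.5, -0.3, 0.2]
opening: 0.107
finger_force: 39.2
```

Request:
carry_out --steps '[{"offset": [0, 0, -2], "roll": 0, "grip": 4}, {"offset": [0, 0, 0], "roll": 0, "grip": 4}, {"offset": [0, 0, 0], "roll": 0, "grip": 20}, {"offset": [0, 0, 0], "roll": 0, "grip": 40}, {"offset": [0, 0, 0], "roll": 0, "grip": 50}, {"offset": [0, 0, 0], "roll": 0, "grip": 50}, {"offset": [0, 0, 50], "roll": 0, "grip": 60}, {"offset": [0, 0, 50], "roll": 0, "grip": 60}]'

```text
time_s: 8.02
position: [0.6448, -0.0719, 0.2145]
eef_rot: [-2.249, -2.193, 0.002]
ft_force: [1.3, -0.9, 1.0]
opening: 0.697
finger_force: 0.0
```

Request:
carry_out --steps '[{"offset": [-37, 15, 0], "roll": 6, "grip": 60}, {"offset": [-37, 15, 0], "roll": 6, "grip": 60}, {"offset": [-37, 15, 0], "roll": 0, "grip": 60}, {"offset": [-37, 14, 0], "roll": 0, "grip": 60}, {"offset": [-37, 14, 0], "roll": 0, "grip": 60}, {"offset": [0, 0, 0], "roll": 0, "grip": 60}, {"offset": [0, 0, 0], "roll": 0, "grip": 60}]'

```text
time_s: 8.9
position: [0.4611, 0.001, 0.2145]
eef_rot: [2.007, 2.415, 0.002]
ft_force: [0.1, 0.1, 0.6]
opening: 0.704
finger_force: 0.0
```

Run:
```python
from h import *
a=robot.grab_frame("wrist");b=robot.grab_frame("scene")[225:325,220:400]
b=cv2.resize(b,(640,356),interpolation=cv2.INTER_CUBIC)[:200]
b=cv2.resize(robot.grab_frame("scene")[240:315,220:400],(640,267),interpolation=cv2.INTER_CUBIC)
cv2.imwrite("pics/w7.png",np.vstack([a[:330],b])[:,:,::-1])
```

```text
(no output)
```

View pics/w7.png

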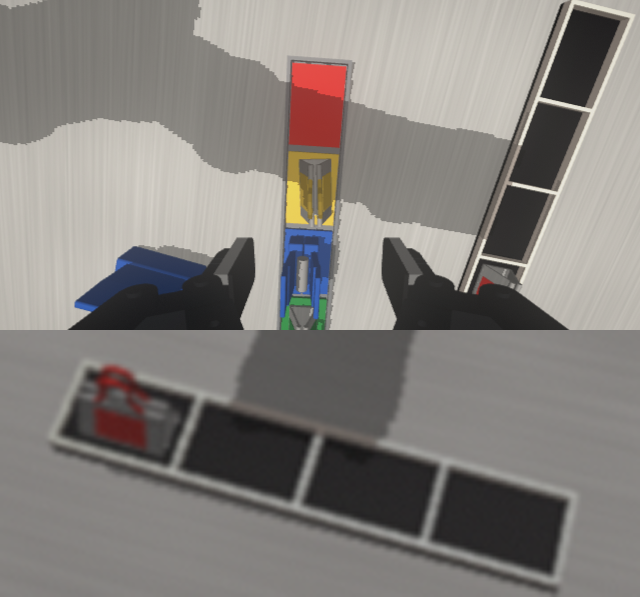

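Red stands upright in the right-end bay. Yellow is centred under the fingers (col 315), and the tool is at yaw 10.5°. I'll grasp it.

Request:
carry_out --steps '[{"offset": [-1, 0, -40], "roll": 0.5, "grip": 60}, {"offset": [0, 0, -40], "roll": 0, "grip": 60}, {"offset": [0, 0, -18], "roll": 0, "grip": 60}, {"offset": [0, 0, 0], "roll": 0, "grip": 60}, {"offset": [0, 0, 0], "roll": 0, "grip": 35}, {"offset": [0, 0, 0], "roll": 0, "grip": 4}, {"offset": [0, 0, 0], "roll": 0, "grip": 4}, {"offset": [0, 0, 0], "roll": 0, "grip": 4}]'

```text
time_s: 10.05
position: [0.4598, 0.0011, 0.1166]
eef_rot: [1.996, 2.424, 0.002]
ft_force: [-1.0, -1.3, 4.0]
opening: 0.112
finger_force: 39.2
```

Request:
carry_out --steps '[{"offset": [0, 0, 0], "roll": 0, "grip": 4}, {"offset": [0, 0, 20], "roll": 0, "grip": 4}, {"offset": [0, 0, 40], "roll": 0, "grip": 4}, {"offset": [0, 0, 40], "roll": 0, "grip": 4}, {"offset": [0, 0, 0], "roll": 0, "grip": 4}]'

```text
time_s: 10.68
position: [0.461, 0.0013, 0.2184]
eef_rot: [1.994, 2.423, 0.009]
ft_force: [0.2, -0.8, -0.9]
opening: 0.111
finger_force: 39.0
```

Request:
carry_out --steps '[{"offset": [37, 0, 0], "roll": -4, "grip": 4}, {"offset": [37, 0, 0], "roll": -4, "grip": 4}, {"offset": [37, 0, 0], "roll": -4.5, "grip": 4}, {"offset": [37, -1, 0], "roll": 0, "grip": 4}, {"offset": [38, 0, 0], "roll": 0, "grip": 4}, {"offset": [0, 0, -40], "roll": 0, "grip": 4}, {"offset": [0, 0, -40], "roll": 0, "grip": 4}, {"offset": [0, 0, 0], "roll": 0, "grip": 4}]'

```text
time_s: 11.68
position: [0.6419, 0.0005, 0.1311]
eef_rot: [-2.245, -2.189, 0.012]
ft_force: [0.7, 0.3, -1.3]
opening: 0.115
finger_force: 39.2
```

Request:
carry_out --steps '[{"offset": [0, 0, 0], "roll": 0, "grip": 4}, {"offset": [0, 0, 0], "roll": 0, "grip": 4}]'

```text
time_s: 11.92
position: [0.6463, -0.0001, 0.1378]
eef_rot: [2.248, 2.192, 0.004]
ft_force: [0.0, -0.2, -0.0]
opening: 0.112
finger_force: 39.2
```

Position is (0.646, 0.000), which is on target. Now lower and release.

Request:
carry_out --steps '[{"offset": [0, 0, -15], "roll": 0, "grip": 4}, {"offset": [0, 0, -7], "roll": 0, "grip": 4}, {"offset": [0, 0, 0], "roll": 0, "grip": 4}, {"offset": [0, 0, 0], "roll": 0, "grip": 4}]'

```text
time_s: 12.42
position: [0.6451, 0.0002, 0.1146]
eef_rot: [-2.248, -2.193, -0.0]
ft_force: [-2.2, -0.1, 5.4]
opening: 0.11
finger_force: 40.1
```

Firm contact with the floor at 5.4 N. I'll release and move over blue.

Request:
carry_out --steps '[{"offset": [0, 0, 0], "roll": 0, "grip": 20}, {"offset": [0, 0, 0], "roll": 0, "grip": 40}, {"offset": [0, 0, 0], "roll": 0, "grip": 50}, {"offset": [0, 0, 0], "roll": 0, "grip": 50}, {"offset": [0, 0, 50], "roll": 0, "grip": 60}, {"offset": [0, 0, 50], "roll": 0, "grip": 60}, {"offset": [-36, -14, 0], "roll": 4, "grip": 60}, {"offset": [-36, -14, 0], "roll": 4.4, "grip": 60}]'

```text
time_s: 13.42
position: [0.5728, -0.0283, 0.2147]
eef_rot: [2.078, 2.354, 0.002]
ft_force: [-1.3, 0.5, -0.3]
opening: 0.705
finger_force: 0.0
```

Request:
carry_out --steps '[{"offset": [-36, -15, 0], "roll": 0, "grip": 60}, {"offset": [-36, -15, 0], "roll": 0, "grip": 60}, {"offset": [-36, -15, 0], "roll": 0, "grip": 60}, {"offset": [0, 0, -40], "roll": 0, "grip": 60}, {"offset": [0, 0, 0], "roll": 0, "grip": 60}, {"offset": [0, 0, 0], "roll": 0, "grip": 60}]'

```text
time_s: 14.18
position: [0.4661, -0.073, 0.1747]
eef_rot: [2.082, 2.352, 0.001]
ft_force: [0.7, -0.2, 0.2]
opening: 0.703
finger_force: 0.0
```

Run:
```python
from h import *
a=robot.grab_frame("wrist")
b=cv2.resize(robot.grab_frame("scene")[240:315,220:400],(640,267),interpolation=cv2.INTER_CUBIC)
cv2.imwrite("pics/w8.png",np.vstack([a[:330],b])[:,:,::-1])
```

```text
(no output)
```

View pics/w8.png

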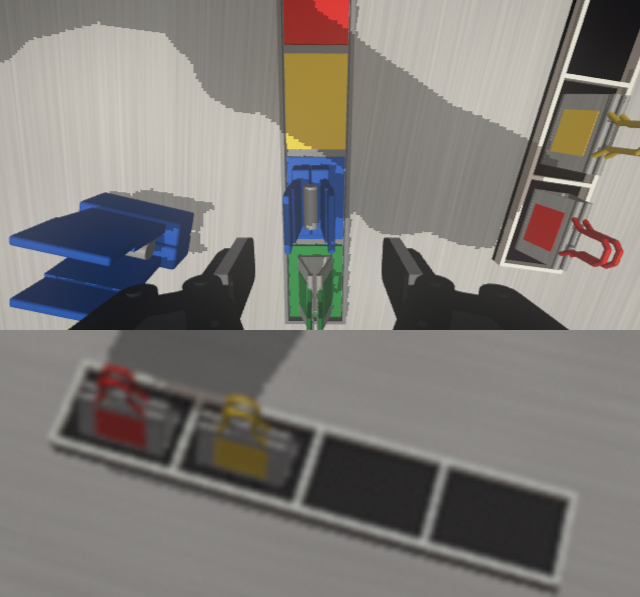

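Yellow stands in its bay. Blue's plates are centred at col 310 and the finger middle is at 318, so I'll shift x by about -4 mm, then descend and grip.

Request:
carry_out --steps '[{"offset": [-4, 0, -30], "roll": 0, "grip": 60}, {"offset": [0, 0, -34], "roll": 0, "grip": 60}, {"offset": [0, 0, 0], "roll": 0, "grip": 60}, {"offset": [0, 0, 0], "roll": 0, "grip": 45}, {"offset": [0, 0, 0], "roll": 0, "grip": 35}, {"offset": [0, 0, 0], "roll": 0, "grip": 20}, {"offset": [0, 0, 0], "roll": 0, "grip": 20}, {"offset": [0, 0, 0], "roll": 0, "grip": 20}]'

```text
time_s: 15.28
position: [0.4623, -0.073, 0.1112]
eef_rot: [2.082, 2.351, 0.003]
ft_force: [-0.8, 0.8, 7.9]
opening: 0.346
finger_force: 40.7
```

Request:
carry_out --steps '[{"offset": [0, 0, 0], "roll": 0, "grip": 20}, {"offset": [0, 0, 20], "roll": 0, "grip": 20}, {"offset": [0, 0, 40], "roll": 0, "grip": 20}, {"offset": [0, 0, 40], "roll": 0, "grip": 20}, {"offset": [0, 0, 5], "roll": 0, "grip": 20}, {"offset": [0, 0, 0], "roll": 0, "grip": 20}]'

```text
time_s: 16.02
position: [0.4611, -0.0726, 0.215]
eef_rot: [-2.082, -2.353, -0.001]
ft_force: [-0.2, 0.0, -1.1]
opening: 0.348
finger_force: 40.2
```

The opening reads 29.7 mm, matching the 30 mm given. I'll carry blue to the second bay from the left at (0.648, 0.072).

Request:
carry_out --steps '[{"offset": [37, 29, 0], "roll": -4, "grip": 20}, {"offset": [37, 29, 0], "roll": -4.4, "grip": 20}, {"offset": [37, 29, 0], "roll": 0, "grip": 20}, {"offset": [38, 29, 0], "roll": 0, "grip": 20}, {"offset": [38, 29, 0], "roll": 0, "grip": 20}, {"offset": [0, 0, -40], "roll": 0, "grip": 20}, {"offset": [0, 0, -40], "roll": 0, "grip": 20}, {"offset": [0, 0, 0], "roll": 0, "grip": 20}]'

```text
time_s: 17.02
position: [0.6447, 0.072, 0.1296]
eef_rot: [-2.245, -2.189, 0.014]
ft_force: [-0.9, -0.2, 0.2]
opening: 0.349
finger_force: 40.1
```

Request:
carry_out --steps '[{"offset": [0, 0, 0], "roll": 0, "grip": 20}, {"offset": [0, 0, 0], "roll": 0, "grip": 20}]'

```text
time_s: 17.27
position: [0.6494, 0.0719, 0.1368]
eef_rot: [2.248, 2.192, 0.004]
ft_force: [0.0, -0.3, -0.6]
opening: 0.348
finger_force: 40.1
```

Target TCP z is about 0.109.

Request:
carry_out --steps '[{"offset": [-1, 0, -15], "roll": 0, "grip": 20}, {"offset": [0, 0, -12], "roll": 0, "grip": 20}, {"offset": [0, 0, 0], "roll": 0, "grip": 20}, {"offset": [0, 0, 0], "roll": 0, "grip": 20}]'

```text
time_s: 17.77
position: [0.6467, 0.0722, 0.1079]
eef_rot: [-2.248, -2.193, 0.001]
ft_force: [-2.3, 0.4, 5.5]
opening: 0.349
finger_force: 40.2
```

Contact with the floor at 5.5 N. I'll release and move over green.

Request:
carry_out --steps '[{"offset": [0, 0, 0], "roll": 0, "grip": 35}, {"offset": [0, 0, 0], "roll": 0, "grip": 48}, {"offset": [0, 0, 0], "roll": 0, "grip": 60}, {"offset": [0, 0, 0], "roll": 0, "grip": 60}, {"offset": [0, 0, 50], "roll": 0, "grip": 60}, {"offset": [0, 0, 55], "roll": 0, "grip": 60}, {"offset": [-29, -36, 0], "roll": 4, "grip": 60}, {"offset": [-29, -36, 0], "roll": 4, "grip": 60}]'

```text
time_s: 18.77
position: [0.589, -0.0006, 0.2138]
eef_rot: [2.085, 2.347, 0.002]
ft_force: [-0.3, -0.0, 0.0]
opening: 0.702
finger_force: 0.0
```

Request:
carry_out --steps '[{"offset": [-29, -36, 0], "roll": 0, "grip": 60}, {"offset": [-29, -36, 0], "roll": 0, "grip": 60}, {"offset": [-29, -36, 0], "roll": 0, "grip": 60}, {"offset": [-28, -38, 0], "roll": 0, "grip": 60}, {"offset": [0, 0, -40], "roll": 0, "grip": 60}, {"offset": [0, 0, 0], "roll": 0, "grip": 60}, {"offset": [0, 0, 0], "roll": 0, "grip": 60}]'

```text
time_s: 19.65
position: [0.475, -0.1457, 0.1737]
eef_rot: [2.089, 2.345, 0.001]
ft_force: [0.4, -0.7, -0.2]
opening: 0.703
finger_force: 0.0
```

Run:
```python
from h import *
a=robot.grab_frame("wrist")
b=cv2.resize(robot.grab_frame("scene")[240:315,220:400],(640,267),interpolation=cv2.INTER_CUBIC)
cv2.imwrite("pics/w9.png",np.vstack([a[:330],b])[:,:,::-1])
```

```text
(no output)
```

View pics/w9.png

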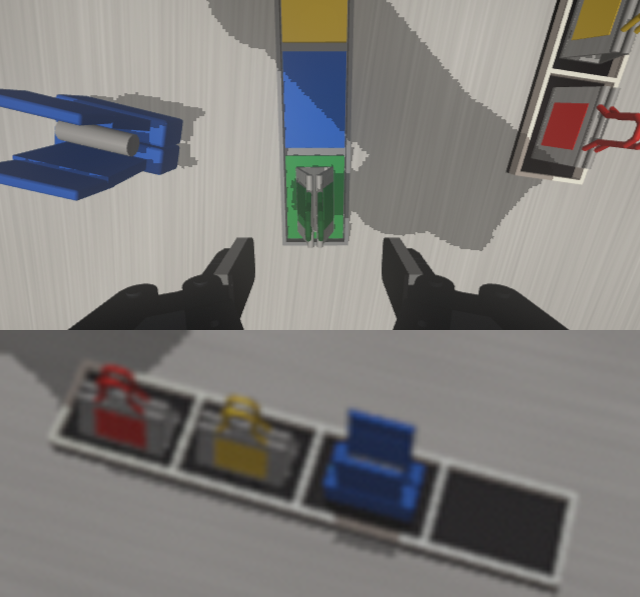

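Blue stands in its bay. Green is centred at col 315, so I'll descend and grip.

Request:
carry_out --steps '[{"offset": [-1, 0, -30], "roll": 0, "grip": 60}, {"offset": [0, 0, -27], "roll": 0, "grip": 60}, {"offset": [0, 0, 0], "roll": 0, "grip": 60}, {"offset": [0, 0, 0], "roll": 0, "grip": 35}, {"offset": [0, 0, 0], "roll": 0, "grip": 4}, {"offset": [0, 0, 0], "roll": 0, "grip": 4}, {"offset": [0, 0, 0], "roll": 0, "grip": 4}, {"offset": [0, 0, 0], "roll": 0, "grip": 4}]'

```text
time_s: 20.75
position: [0.474, -0.1462, 0.1168]
eef_rot: [2.09, 2.344, 0.002]
ft_force: [0.1, 0.2, 7.1]
opening: 0.114
finger_force: 39.4
```

Request:
carry_out --steps '[{"offset": [0, 0, 20], "roll": 0, "grip": 4}, {"offset": [0, 0, 40], "roll": 0, "grip": 4}, {"offset": [0, 0, 40], "roll": 0, "grip": 4}, {"offset": [0, 0, 5], "roll": 0, "grip": 4}, {"offset": [0, 0, 0], "roll": 0, "grip": 4}, {"offset": [0, 0, 0], "roll": 0, "grip": 4}]'

```text
time_s: 21.5
position: [0.4723, -0.1455, 0.2196]
eef_rot: [-2.089, -2.343, 0.003]
ft_force: [-0.3, -0.4, -0.3]
opening: 0.112
finger_force: 39.0
```

Green is held. I'll carry it to the left-end bay at (0.650, 0.144).

Request:
carry_out --steps '[{"offset": [25, 41, 0], "roll": -4, "grip": 4}, {"offset": [25, 41, 0], "roll": -4, "grip": 4}, {"offset": [25, 41, 0], "roll": 0, "grip": 4}, {"offset": [25, 41, 0], "roll": 0, "grip": 4}, {"offset": [26, 42, 0], "roll": 0, "grip": 4}, {"offset": [26, 42, 0], "roll": 0, "grip": 4}, {"offset": [26, 42, 0], "roll": 0, "grip": 4}, {"offset": [0, 0, 0], "roll": 0, "grip": 4}]'

```text
time_s: 22.5
position: [0.6516, 0.15, 0.2181]
eef_rot: [-2.239, -2.2, 0.001]
ft_force: [-0.7, 0.6, -0.9]
opening: 0.119
finger_force: 39.1
```

Request:
carry_out --steps '[{"offset": [0, 0, -40], "roll": 0, "grip": 4}, {"offset": [0, 0, -40], "roll": 0, "grip": 4}, {"offset": [0, 0, 0], "roll": 0, "grip": 4}, {"offset": [0, 0, 0], "roll": 0, "grip": 4}, {"offset": [0, 0, 0], "roll": 0, "grip": 4}]'

```text
time_s: 23.12
position: [0.6524, 0.1438, 0.143]
eef_rot: [2.248, 2.192, 0.005]
ft_force: [0.1, 0.2, -0.1]
opening: 0.114
finger_force: 39.1
```

Request:
carry_out --steps '[{"offset": [-1, 0, -15], "roll": 0, "grip": 4}, {"offset": [0, 0, -11], "roll": 0, "grip": 4}, {"offset": [0, 0, 0], "roll": 0, "grip": 4}, {"offset": [0, 0, 0], "roll": 0, "grip": 4}]'

```text
time_s: 23.62
position: [0.65, 0.1441, 0.1144]
eef_rot: [-2.249, -2.193, 0.001]
ft_force: [0.3, 0.2, 0.7]
opening: 0.116
finger_force: 39.8
```

Request:
carry_out --steps '[{"offset": [0, 0, 0], "roll": 0, "grip": 20}, {"offset": [0, 0, 0], "roll": 0, "grip": 40}, {"offset": [0, 0, 0], "roll": 0, "grip": 50}, {"offset": [0, 0, 0], "roll": 0, "grip": 50}, {"offset": [0, 0, 50], "roll": 0, "grip": 60}, {"offset": [0, 0, 50], "roll": 0, "grip": 60}, {"offset": [-45, 0, 30], "roll": 0, "grip": 60}, {"offset": [-45, 0, 0], "roll": 0, "grip": 60}]'

```text
time_s: 24.62
position: [0.5611, 0.1439, 0.2478]
eef_rot: [2.248, 2.191, 0.009]
ft_force: [0.2, 1.2, 1.1]
opening: 0.703
finger_force: 0.0
```

Run:
```python
from h import *
b=cv2.resize(robot.grab_frame("scene")[120:315,100:400],(800,520),interpolation=cv2.INTER_CUBIC)
cv2.imwrite("pics/end.png",b[:,:,::-1])
```

```text
(no output)
```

View pics/end.png

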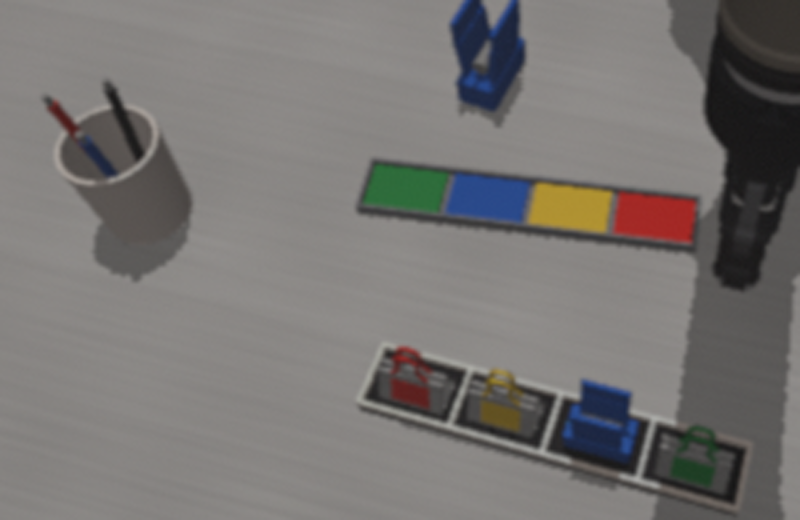

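All four clips stand upright in their bays: red (410,385), yellow (500,405), blue (603,425) and green (695,460). The tray is empty and the cup hasn't moved, so I'm handing in.

```bash
python3 -c "
from station import robot
print(robot.finish_job())"
```

```text
the job is handed in; nothing more can be done
None
```

The four clips stand upright in the rack in reverse order (left to right: green, blue, yellow, red), all let go, the pen cup was left where it stood, and the job was handed in at about 25 s.

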